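Peel the top tray off the stack and show it against the backing panel

TASK

Set up to inspect a tray: take the plywood backing panel out of its slotted stand and lean it, bottom edge on the bench, squarely against the middle of the front of the steel angle plate, and let go of it. Then peel the top tray off the clinging stack by its grip ear: lift the ear's corner clearly first, a few centimetres, while the opposite corner still rests on the stack, before taking the tray clear. Finish still holding the tray by its ear, level, about 15 cm above the bench close in front of the middle of the leaning panel; leave the rest of the stack, the angle plate and the other things on the bench where they are.

Things in the scene. Friction and masses are not known exactly. Their poses are not given: they have to be found in the camera images.
- panel: plain plywood board, 150 mm wide (its y), 180 mm tall (its z), 10 mm thick (its x), about 0.16 kg. Origin: centre of its bottom edge. At the start it stands upright with its lowest 24 mm in the stand's slot, top edge free.
- stand: fixed wooden block 60 x 170 x 32 mm (x, y, z) with a 14 mm wide slot along its y, slot floor 8 mm above the bench. Origin: centre of its underside.
- angle_plate: dark steel L-shaped angle plate, 80 mm deep (x), 110 mm wide (y), 90 mm high, 3 kg, not fixed. Origin: centre of its underside. Its flat front face looks to its -x, towards the robot, at x = -40 mm from the origin, and is 90 mm high; the panel leans on the face's top edge.
- stack: rest of the stack: three nested square formed aluminium trays acting as one loose piece of 1.8 kg, 150 mm square, whose sides lie at 45 degrees to its x and y (corners on its x and y axes). Upper rim 41 mm above the bench. Origin: centre of its underside. Four small dark sprung tongues on two sides of its rim press on the sides of the top tray's rim with about 2 N each, so the top tray clings for its first 8 mm of lift.
- tray: the top tray of the stack, aluminium, 150 mm square, 25 mm high, about 0.15 kg, flared walls (floor 108 mm square), nested in the stack with its rim resting on the stack's rim. Origin: centre of its underside, 24 mm above the bench at the start; z up. Its sides lie at 45 degrees to its x and y: its corners point along +x, -x, +y and -y at 106 mm (ear corner: -x, far corner: +x). Rim top at z = 25 mm.
- tray_ear (a point): point to grip, in the middle of the upright grip ear at the tray's -x corner, at (-86, 0, 48) mm in the tray's frame. The ear is a plate 10 mm thick along the tray's x, 26 mm wide along its y, and stands from the rim top (z = 25 mm) up to z = 59 mm.
- tray_far (a point): underside of the rim at the corner opposite the ear, at (100, 0, 17) mm in the tray's frame; the tray hinges about it when the ear is raised.
- tray_mid (a point): centre of the tray's underside (the tray's origin).
- wick_tin: bystander: open round tin, 66 mm across, 40 mm high, origin at the centre of its underside.
- wax_puck: bystander: white wax disc, 36 mm across, 13 mm high, origin at the centre of its underside.

How it is judged:
On the way, in this order (a step that is already met when the one before it is completed fails the run):
1. the panel leans on the angle plate, let go (angle between panel's own z axis and vertical between 0.12 and 0.65 rad and height (world z) of panel below 0.012 m and contact force between panel and angle_plate above 0.05 N and contact force between the fingers and panel below 0.05 N and x of panel in the frame of angle_plate between -0.13 and -0.05 m and y of panel in the frame of angle_plate between -0.05 and 0.05 m and angle between the y axis of panel and the y axis of angle_plate, either way round below 0.3 rad and linear speed of panel below 0.02 m/s), for 0.3 s.
2. the tray's ear corner is raised while its far corner is still down on the stack (angle between tray's own z axis and vertical above 0.14 rad and height (world z) of tray_ear above 0.09 m and z of tray_far in the frame of stack below 0.055 m and contact force between tray and stack above 0.05 N and contact force between the fingers and tray above 0.5 N), for 0.1 s.
At the end, for the whole second after the job is handed in: Panel leans 7-37 deg on the plate's front, within 50 mm of its middle, 17 deg of square, let go. Tray gripped, still, within 20 deg of level, underside 80-280 mm up, centre 80-300 mm before the plate's face, 80 mm of its middle, touching nothing else. Stack within 30 mm of its start (all of step 1 and contact force between the fingers and tray above 1 N and height (world z) of tray_mid between 0.08 and 0.28 m and angle between tray's own z axis and vertical below 0.35 rad and linear speed of tray below 0.03 m/s and x of tray_mid in the frame of angle_plate between -0.34 and -0.12 m and y of tray_mid in the frame of angle_plate between -0.08 and 0.08 m and contact force between tray and stack below 0.05 N and contact force between tray and panel below 0.05 N and contact force between tray and angle_plate below 0.05 N and contact force between tray and stand below 0.05 N and contact force between tray and wick_tin below 0.05 N and distance of stack from where it was at the start of the episode below 0.03 m and angle between stack's own z axis and vertical below 0.05 rad); the arm keeps its last pose, push and grip.
It fails at once if the rest of the stack is dragged or tipped (distance of stack from where it was at the start of the episode above 0.04 m or angle between stack's own z axis and vertical above 0.2 rad).
It fails at once if the angle plate is pushed away (distance of angle_plate from where it was at the start of the episode above 0.03 m).
It fails at once if a bystander is disturbed (distance of any of wick_tin, wax_puck from where it was at the start of the episode above 0.03 m).
It also fails if it takes over 51 s, if anything falls off the work surface, if the arm or the gripper's body presses on something with over 40 N, if the wrist force passes 120 N, or if a joint passes its speed limit or range.

ROBOT

A 6-joint arm with a two-finger parallel gripper is mounted at the origin on a cart in front of the work surface, level with it; the furniture and walls round the work are solid. World frame = base frame: x ahead of the robot, y to its left, z up, the work surface at z = 0. Lengths are in m, angles in rad, forces in N, time in s.
With the tool pointing down it reaches from about 0.275 to 0.725 m from the base axis. Payload 15.9 kg.
Tool frame: the origin (TCP) lies at the very end of the fingers, on their centre line; the grasp point (between the pads) lies 19 mm behind it (manip.grip_depth is the z of the grasp point in the tool frame, in m); z points along the fingers, y is the line along which they close (so a half turn about z gives the same grasp; the last joint's range is limited). The gripper opens to 85 mm and grips with 20 to 120 N. Pads are 22 mm wide; open, the fingers measure 114 mm over their backs; the gripper's body (76 mm by 85 mm) begins 54 mm behind the grasp point. The pads swing forward as they close: fully open they stand 13 mm farther back than shut.
Start: joints at [-1.334, 0.213, -0.034, 1.323, 0, 1.571], TCP at [0.117, -0.486, 0.231] pointing down, gripper open.
Joint ranges: [-2.98, 2.98], [-0.74, 1.72], [-1.14, 1.35], [-2.1, 2.04], [-1.57, 1.44], [-3.14, 3.14]. Speed limits (rad/s): [1.89, 1.89, 2.39, 2.57, 3.14, 3.14].

INTERFACE

Orientations are given as a unit quaternion [w, x, y, z].
In Python, from workcell import get_obs, cams, manip gives the robot as it stands.
- The arm moves only by the tool move_arm, never from a script. Its argument "increments" is a list of rows, each an object of numbers: "grip": the closure, from -1 (fully open) to 1 (shut); "tx", "ty", "tz": the shift along the tool's x, y, z in mm; "yaw": the turn about the tool's z in rad. In form: [{"grip": .., "tx": .., "ty": .., "tz": .., "yaw": ..}, ...]. A call has 1 to 12 rows; each row shifts and turns the commanded pose from where the row before left it, along the tool's axes as they then stand; what a row does not reach is not made up. A row lasts 1/8 s, in which the tool goes at most 62.5 mm and 10.7 degrees, less where a joint would pass 70% of its speed; a pose out of reach is approached as far as the arm can. A call is refused whole if a number of a shift passes 62.5 or a number of a turn 0.188, either way. A call with a gripper value outside its range is refused whole. The fingers move at their own pace and stop on an object; "force" is the grip in N (left out, the last holds). Time passes only in rows, so rows that do not move let the fingers close. It gives the time, the measured TCP pose, the force, the opening and the grip force at its end, in the units of the state.
- get_obs(): the state, without advancing time (a new reading comes with each control period).
- cams.snapshot(name): name is "scene" or "top" or "wrist"; returns the picture (420x560x3 uint8, blue, green, red); there is no depth.
- cams.camera_info(name): a dict with "fx", "fy", "cx", "cy" (pixels), "k1" (the pictures are not rectified: a ray, as slopes to the right and down, at radius r is drawn at 1 + k1 r^2 times it, then the intrinsics apply), "cam_to_world" (4x4, takes a point from camera to world coordinates). Camera axes: x right, y up, looking along -z (the intrinsics and any distortion apply to the point x, -y, -z); pixel columns grow to the right and rows downward; lengths in m; the calibration is good to about 2 mm. A picture is of the moment at which its call begins: read the wrist's pose just before it. camera_info takes no time and is no camera call; for the wrist camera it gives the pose at the moment of the call.
- manip.finish_job(): hands the job in; it is judged then, once.
The state is a dict: "time": time; "joint_pos": joint angles; "joint_vel": joint speeds; "joint_torque": joint torques, N m; "ee_pos": TCP position; "eef_rot": TCP orientation; "wrist_force": force on the tool from outside, world axes, zero at the start; "torque": the same for the moment, N m; "grip_width": finger opening in m; "grip_force": force on a finger pad.
Only numpy, scipy, OpenCV 4.12 (cv2) and the standard library are available. Lean on these libraries where they do the work, as an engineer would, in place of code of your own. Each camera call takes 0.05 s, during which the arm holds its last target. There are 200 camera calls.

## Working session

There is one attempt and no reset: what is moved stays moved. The work goes in short steps, Python scripts to look and compute and a tool call to move; the robot and the scene stay as the last step left them, time stands still between calls to the robot, and variables do not carry over. Pictures are saved under pics/ and viewed, at most 10 in all, crops included, and the job is handed in when it is done.

Besides the shell and the picture viewer there is one more tool, called after "Emit:" in YAML: its name, and indented under it one key for each argument. move_arm: Moves the arm, as the interface text tells. Its arguments: {"type":"object","properties":{"increments":{"type":"array","items":{"type":"object","properties":{"grip":{"type":"number"},"tx":{"type":"number"},"ty":{"type":"number"},"tz":{"type":"number"},"yaw":{"type":"number"}}}},"force":{"type":"number"}},"required":["increments"]}

```bash
mkdir -p pics; ls; python3 - <<'E'
from workcell import get_obs,cams,manip
import cv2,numpy as np
o=get_obs();print(o['time'],o['ee_pos'],o['eef_rot'],o['grip_width'],manip.grip_depth)
a=cams.snapshot("top");b=cams.snapshot("scene")
cv2.imwrite('pics/top.png',a);cv2.imwrite('pics/scene.png',b)
for n in("top","scene"):
    i=cams.camera_info(n);print(n,{k:(np.round(v,4).tolist()) for k,v in i.items()})
E
```

```text
pics
0.0 [ 0.11720994 -0.48573735  0.23082553] [-5.39134343e-04  9.93003103e-01  1.18087024e-01 -4.49381012e-05] 0.08526274487399084 -0.0187
top {'fx': 496.8979, 'fy': 496.8979, 'cx': 286.7853, 'cy': 209.7317, 'k1': -0.0055, 'cam_to_world': [[0.0249, 0.9946, -0.1005, 0.4259], [-0.9992, 0.028, 0.0302, 0.0185], [0.0328, 0.0997, 0.9945, 1.1769], [0.0, 0.0, 0.0, 1.0]]}
scene {'fx': 393.9371, 'fy': 393.9371, 'cx': 281.6711, 'cy': 206.5225, 'k1': -0.0804, 'cam_to_world': [[-0.7882, 0.3431, -0.5109, 0.036], [-0.6154, -0.4432, 0.6518, 0.6759], [-0.0029, 0.8282, 0.5605, 0.64], [0.0, 0.0, 0.0, 1.0]]}
```

View pics/top.png

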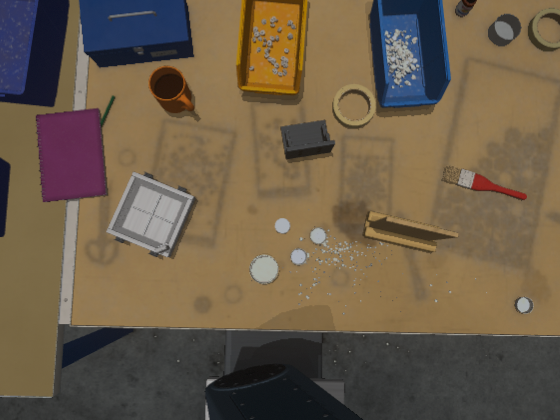

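View pics/scene.png

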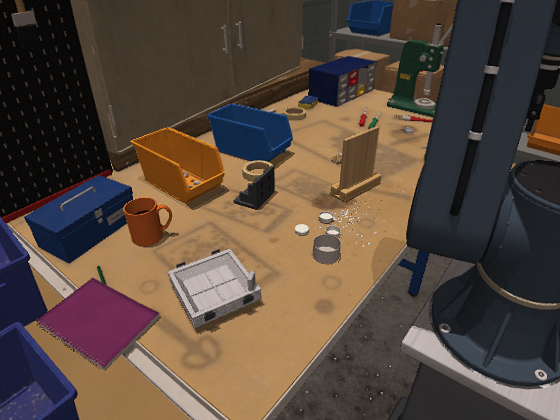

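The top view shows the tray stack at about (151,215), the angle plate at (307,138), the stand with panel at (405,232), the tin at (264,269) and pucks near (283,226), (318,236) and (298,257). I'll zoom in on the three main objects.

```bash
cat > h.py <<'E'
from workcell import get_obs,cams,manip
import cv2,numpy as np
def KD(i):
    return np.array([[i['fx'],0,i['cx']],[0,i['fy'],i['cy']],[0,0,1.]]),np.array([i['k1'],0,0,0.])
def ray(n,uv,i=None):
    i=i or cams.camera_info(n);K,d=KD(i)
    p=cv2.undistortPoints(np.array(uv,float).reshape(-1,1,2),K,d)[:,0]
    T=np.array(i['cam_to_world']);D=np.c_[p[:,0],-p[:,1],-np.ones(len(p))]@T[:3,:3].T
    return T[:3,3],D
def at_z(n,uv,z,i=None):
    o,D=ray(n,uv,i);return o+D*((z-o[2])/D[:,2])[:,None]
def proj(n,P,i=None):
    i=i or cams.camera_info(n);K,d=KD(i);T=np.array(i['cam_to_world'])
    c=(np.array(P,float).reshape(-1,3)-T[:3,3])@T[:3,:3]*[1,-1,-1]
    return cv2.projectPoints(c,np.zeros(3),np.zeros(3),K,d)[0][:,0]
E
python3 - <<'E'
import cv2,numpy as np
a=cv2.imread('pics/top.png')
def c(x,y,w,h,s):return cv2.resize(a[y:y+h,x:x+w],None,fx=s,fy=s,interpolation=cv2.INTER_CUBIC)
A=c(100,165,100,100,4);B=c(270,110,80,60,5);C=c(355,200,110,60,5)
m=np.zeros((600,800,3),np.uint8)
m[:400,:400]=A;m[:300,400:]=B;m[300:,250:]=C
cv2.imwrite('pics/m.png',m)
E
```

```text
(no output)
```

View pics/m.png

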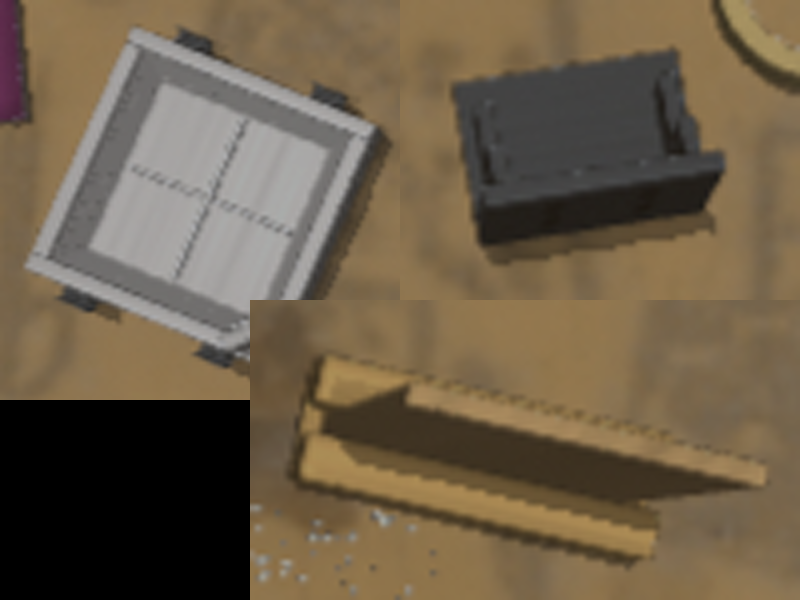

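```bash
python3 - <<'E'
from h import *
np.set_printoptions(precision=4,suppress=True)
r=at_z("top",[(133.2,172.5),(194.5,197),(107,231.2)],.049)[:,:2];print("rim far,right,left\n",r, np.linalg.norm(r[1]-r[0]),np.linalg.norm(r[2]-r[0]))
c=(r[1]+r[2])/2;print("c",c);d=c-r[0];print("ear dir",d,np.linalg.norm(d),np.degrees(np.arctan2(d[1],d[0])),"ear",c+d/np.linalg.norm(d)*.086)
d2=r[1]-r[2];print('cross dir',np.degrees(np.arctan2(d2[1],d2[0])))
t=at_z("top",[(285.6,151.4),(334,144)],.09);b=at_z("top",[(286.6,159),(331,152.4)],.0);print("plate\n",t,b,np.linalg.norm(t[1]-t[0]))
p=at_z("top",[(386,220.4),(386.6,216.6),(458.4,233),(457.8,237.4)],.188);print("panel\n",p,p.mean(0),np.linalg.norm(p[2]-p[1]))
s=at_z("top",[(364.4,235.6),(369,212),(436,250.)],.032);print("stand\n",s,(s[1]+s[2])/2,np.linalg.norm(s[0]-s[1]),np.linalg.norm(s[0]-s[2]))
print("tin",at_z("top",[(264,269)],.04)," wax",at_z("top",[(283,226),(318,236),(298,257)],.013))
for n in("scene",):print(proj(n,np.vstack([p,t,b,np.c_[r,[.049]*3]])))
E
```

```text
rim far,right,left
 [[0.6152 0.3363]
 [0.563  0.195 ]
 [0.48   0.3872]] 0.1506087070883561 0.14448271461104067
c [0.5215 0.2911]
ear dir [-0.0937 -0.0452] 0.10400049651204472 -154.25743873351257 ear [0.444  0.2538]
cross dir -66.63603105471962
plate
 [[ 0.6661 -0.0085  0.09  ]
 [ 0.6864 -0.1164  0.09  ]] [[ 0.6674 -0.0137  0.    ]
 [ 0.687  -0.1206  0.    ]] 0.10971330403805776
panel
 [[ 0.5099 -0.2115  0.188 ]
 [ 0.5176 -0.2127  0.188 ]
 [ 0.4884 -0.3587  0.188 ]
 [ 0.4795 -0.3573  0.188 ]] [ 0.4989 -0.285   0.188 ] 0.14886519615154273
stand
 [[ 0.4864 -0.1976  0.032 ]
 [ 0.5417 -0.2078  0.032 ]
 [ 0.4574 -0.3651  0.032 ]] [ 0.4995 -0.2865  0.032 ] 0.05618471415294277 0.1700338574004369
tin [[0.4041 0.0324 0.04  ]]  wax [[ 0.5049 -0.0088  0.013 ]
 [ 0.4836 -0.0916  0.013 ]
 [ 0.4333 -0.0457  0.013 ]]
[[345.1961 140.204 ]
 [342.9803 139.3365]
 [376.5536 125.7877]
 [379.0836 126.656 ]
 [254.6803 183.0921]
 [273.6941 166.103 ]
 [256.7812 209.2168]
 [274.8008 191.4341]
 [168.5783 271.0247]
 [231.0365 247.5773]
 [192.565  315.7724]]
```

```bash
python3 - <<'E'
import cv2,numpy as np
a=cv2.imread('pics/scene.png')
def c(x,y,w,h,s):return cv2.resize(a[y:y+h,x:x+w],None,fx=s,fy=s,interpolation=cv2.INTER_CUBIC)
m=np.zeros((600,800,3),np.uint8)
m[:,:400]=c(165,235,100,100,4)[0:0] if 0 else 0
m[:400,:400]=c(165,240,100,100,4);m[:300,400:]=c(225,150,80,60,5);m[:,:][300:,400:]=c(325,120,80,60,5)[:300,:400] 
m[400:,:400]=cv2.resize(a[160:210,310:410],(400,200))
cv2.imwrite('pics/m2.png',m)
E
```

```text
(no output)
```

View pics/m2.png

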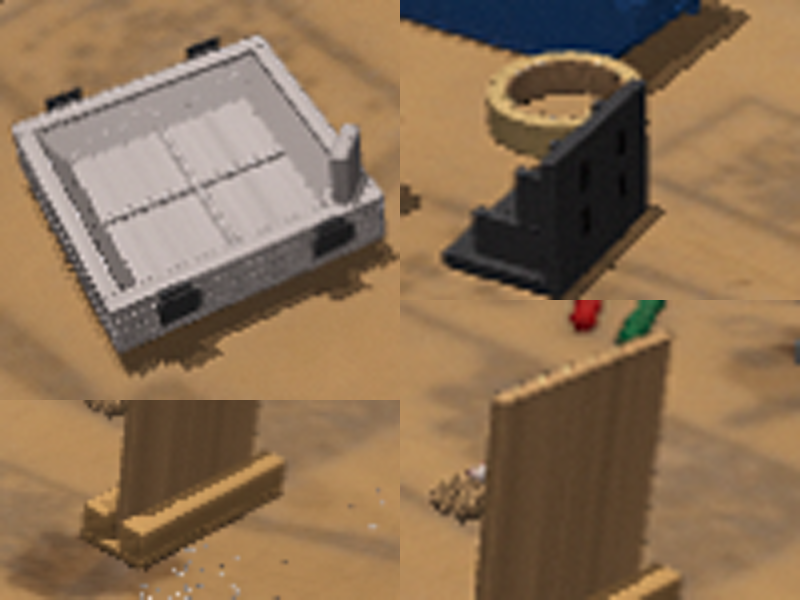

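Top view and scene view agree to a pixel or so. The panel is at (0.4985, -0.2855) with yaw -11°. The plate face centre is at (0.6765, -0.0645) with yaw 10.5°. The tray centre is at (0.5215, 0.291) with yaw 24.5° and the ear at (0.443, 0.255). First I turn the wrist for the panel.

Emit:
move_arm:
  increments:
    - {"grip": -1, "yaw": -0.163, "tz": -5}
    - {"grip": -1, "yaw": -0.163, "tz": -5}
    - {"grip": -1, "yaw": -0.163, "tz": -5}
    - {"grip": -1, "yaw": -0.163, "tz": -5}
    - {"grip": -1, "yaw": -0.163, "tz": -5}
    - {"grip": -1, "yaw": -0.163, "tz": -5}
    - {"grip": -1, "yaw": -0.163, "tz": -5}
  force: 60

```text
validation failed for argument at $.in...
```

```bash
cat > g.py <<'E'
import sys
from h import *
def go(x,y,z,phi):
    o=get_obs();p=np.array(o['ee_pos']);w,a,b,c=o['eef_rot']
    X=np.array([1-2*(b*b+c*c),2*(a*b+w*c),2*(a*c-w*b)]);f=np.degrees(np.arctan2(X[1],X[0]))
    d=np.array([x,y,z])-p;r=np.radians(f)
    Y=np.array([np.sin(r),-np.cos(r)])
    t=[d[:2]@[np.cos(r),np.sin(r)],d[:2]@Y,-d[2]]
    print("t",round(o['time'],2),"pos",p.round(4),"phi",round(f,1),"q",np.round(o['joint_pos'],2),"w",round(o['grip_width'],4),"gf",round(o['grip_force'],1),"F",np.round(o['wrist_force'],1))
    print("total mm tx,ty,tz",np.round(np.array(t)*1000,1),"yaw",round(np.radians((f-phi+180)%360-180),3),"dist",round(np.linalg.norm(d)*1000))
if __name__=="__main__": go(*map(float,sys.argv[1:]))
E
python3 g.py .4985 -.2855 .27 79
```

```text
t 0.1 pos [ 0.1172 -0.4858  0.2309] phi 13.6 q [-1.33  0.21 -0.03  1.32  0.    1.57] w 0.0854 gf 0.0 F [-0.   0.2 -0.4]
total mm tx,ty,tz [ 417.6 -105.2  -39.1] yaw -1.142 dist 432
```

Emit:
move_arm:
  increments:
    - {"grip": -1, "tx": 0, "ty": 0, "tz": -5, "yaw": -0.163}
    - {"grip": -1, "tx": 0, "ty": 0, "tz": -5, "yaw": -0.163}
    - {"grip": -1, "tx": 0, "ty": 0, "tz": -5, "yaw": -0.163}
    - {"grip": -1, "tx": 0, "ty": 0, "tz": -5, "yaw": -0.163}
    - {"grip": -1, "tx": 0, "ty": 0, "tz": -5, "yaw": -0.163}
    - {"grip": -1, "tx": 0, "ty": 0, "tz": -5, "yaw": -0.163}
    - {"grip": -1, "tx": 0, "ty": 0, "tz": -5, "yaw": -0.163}
  force: 60

```text
time: 0.98
ee_pos: [0.1173, -0.4859, 0.2662]
eef_rot: [-0.0, 0.77, 0.638, 0.0]
wrist_force: [-0.5, -0.1, -0.5]
grip_width: 0.0858
grip_force: 0.0
```

```bash
python3 g.py .4985 -.2855 .27 79
```

```text
t 0.97 pos [ 0.1173 -0.4859  0.2662] phi 79.3 q [-1.33  0.21  0.05  1.41  0.    0.42] w 0.0858 gf 0.0 F [-0.5 -0.1 -0.5]
total mm tx,ty,tz [267.9 337.2  -3.8] yaw 0.004 dist 431
```

Emit:
move_arm:
  increments:
    - {"grip": -1, "tx": 29.8, "ty": 37.5, "tz": 0, "yaw": 0}
    - {"grip": -1, "tx": 29.8, "ty": 37.5, "tz": 0, "yaw": 0}
    - {"grip": -1, "tx": 29.8, "ty": 37.5, "tz": 0, "yaw": 0}
    - {"grip": -1, "tx": 29.8, "ty": 37.5, "tz": 0, "yaw": 0}
    - {"grip": -1, "tx": 29.8, "ty": 37.5, "tz": 0, "yaw": 0}
    - {"grip": -1, "tx": 29.8, "ty": 37.5, "tz": 0, "yaw": 0}
    - {"grip": -1, "tx": 29.8, "ty": 37.5, "tz": 0, "yaw": 0}
    - {"grip": -1, "tx": 29.8, "ty": 37.5, "tz": 0, "yaw": 0}
    - {"grip": -1, "tx": 29.8, "ty": 37.5, "tz": 0, "yaw": 0}
    - {"grip": -1, "tx": 0, "ty": 0, "tz": 0, "yaw": 0}

```text
time: 2.22
ee_pos: [0.502, -0.2858, 0.2652]
eef_rot: [-0.001, 0.771, 0.637, -0.0]
wrist_force: [0.4, 0.5, -0.4]
grip_width: 0.0856
grip_force: 0.0
```

```bash
python3 g.py .4985 -.2855 .16 79; python3 - <<'E'
from h import *
i=cams.camera_info("wrist");a=cams.snapshot("wrist")
for P in proj("wrist",[(.5099,-.2115,.188),(.5176,-.2127,.188),(.4884,-.3587,.188),(.4795,-.3573,.188)],i):
    cv2.circle(a,tuple(int(v) for v in P.round()),3,(0,0,255),1)
cv2.imwrite('pics/w1.png',a)
E
```

```text
t 2.23 pos [ 0.502  -0.2858  0.2652] phi 79.1 q [-0.52  0.38  0.28  1.47  0.    1.24] w 0.0856 gf 0.0 F [ 0.4  0.5 -0.4]
total mm tx,ty,tz [ -0.4  -3.5 105.2] yaw 0.002 dist 105
```

View pics/w1.png

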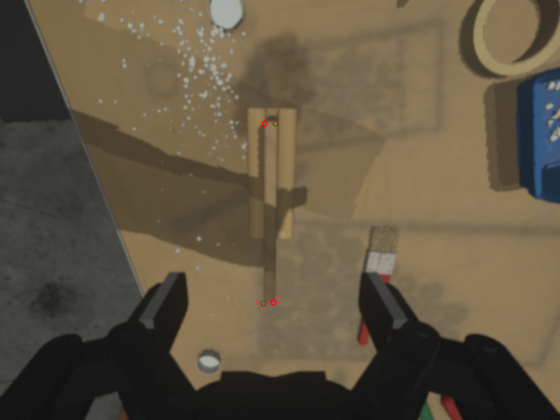

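The wrist view shows the panel's top edge from (270,124) to (269,302). My estimate lies on it and the edge is square to the fingers, so I go down and grip.

Emit:
move_arm:
  increments:
    - {"grip": -1, "tx": 0, "ty": -3, "tz": 25, "yaw": 0}
    - {"grip": -1, "tx": 0, "ty": 0, "tz": 30, "yaw": 0}
    - {"grip": -1, "tx": 0, "ty": 0, "tz": 30, "yaw": 0}
    - {"grip": -1, "tx": 0, "ty": 0, "tz": 20, "yaw": 0}
    - {"grip": 1, "tx": 0, "ty": 0, "tz": 0, "yaw": 0}
    - {"grip": 1, "tx": 0, "ty": 0, "tz": 0, "yaw": 0}
    - {"grip": 1, "tx": 0, "ty": 0, "tz": 0, "yaw": 0}
    - {"grip": 1, "tx": 0, "ty": 0, "tz": 0, "yaw": 0}
    - {"grip": 1, "tx": 0, "ty": 0, "tz": 0, "yaw": 0}
    - {"grip": 1, "tx": 0, "ty": 0, "tz": 0, "yaw": 0}
  force: 50

```text
time: 3.52
ee_pos: [0.4974, -0.2872, 0.162]
eef_rot: [0.001, 0.772, 0.636, 0.0]
wrist_force: [0.6, -0.1, 6.5]
grip_width: 0.0092
grip_force: 50.0
```

```bash
python3 g.py .4985 -.2855 .23 79
```

```text
t 3.52 pos [ 0.4974 -0.2872  0.162 ] phi 78.9 q [-0.52  0.39  0.02  1.21 -0.    1.24] w 0.0092 gf 50.0 F [ 0.6 -0.1  6.5]
total mm tx,ty,tz [  1.9   0.7 -68. ] yaw -0.001 dist 68
```

Emit:
move_arm:
  increments:
    - {"grip": 1, "tx": 0, "ty": 0, "tz": -20, "yaw": 0}
    - {"grip": 1, "tx": 0, "ty": 0, "tz": -25, "yaw": 0}
    - {"grip": 1, "tx": 0, "ty": 0, "tz": -25, "yaw": 0}
    - {"grip": 1, "tx": 0, "ty": 0, "tz": 0, "yaw": -0.094}
    - {"grip": 1, "tx": 0, "ty": 0, "tz": 0, "yaw": -0.094}
    - {"grip": 1, "tx": 0, "ty": 0, "tz": 0, "yaw": -0.094}
    - {"grip": 1, "tx": 0, "ty": 0, "tz": 0, "yaw": -0.094}
    - {"grip": 1, "tx": 0, "ty": 0, "tz": 0, "yaw": 0}

```text
time: 4.53
ee_pos: [0.4969, -0.2869, 0.2312]
eef_rot: [-0.0, 0.64, 0.769, -0.0]
wrist_force: [-0.1, 0.6, -1.7]
grip_width: 0.0094
grip_force: 49.0
```

```bash
python3 g.py .615 -.076 .23 100.5
```

```text
t 4.53 pos [ 0.4969 -0.2869  0.2312] phi 100.5 q [-0.52  0.37  0.18  1.38  0.    0.86] w 0.0094 gf 49.0 F [-0.1  0.6 -1.7]
total mm tx,ty,tz [186.  154.4   1.2] yaw -0.001 dist 242
```

Wrist force shows the panel's weight. I carry it to 62 mm before the face, low over the bench.

Emit:
move_arm:
  increments:
    - {"grip": 1, "tx": 20, "ty": 16.5, "tz": 0, "yaw": 0}
    - {"grip": 1, "tx": 26, "ty": 21.5, "tz": 0, "yaw": 0}
    - {"grip": 1, "tx": 30, "ty": 25, "tz": 0, "yaw": 0}
    - {"grip": 1, "tx": 30, "ty": 25, "tz": 0, "yaw": 0}
    - {"grip": 1, "tx": 30, "ty": 25, "tz": 0, "yaw": 0}
    - {"grip": 1, "tx": 26, "ty": 21.5, "tz": 0, "yaw": 0}
    - {"grip": 1, "tx": 24, "ty": 20, "tz": 0, "yaw": 0}
    - {"grip": 1, "tx": 0, "ty": 0, "tz": 20, "yaw": 0}
    - {"grip": 1, "tx": 0, "ty": 0, "tz": 25, "yaw": 0}
    - {"grip": 1, "tx": 0, "ty": 0, "tz": 15, "yaw": 0}
    - {"grip": 1, "tx": 0, "ty": 0, "tz": 0, "yaw": 0}

```text
time: 5.9
ee_pos: [0.6145, -0.076, 0.1705]
eef_rot: [-0.001, 0.64, 0.768, -0.0]
wrist_force: [-0.3, -0.8, -0.8]
grip_width: 0.0094
grip_force: 49.0
```

```bash
python3 g.py .649 -.0696 .154 100.5; python3 - <<'E'
from h import *
a=cams.snapshot("top");b=cams.snapshot("scene")
m=np.zeros((600,800,3),np.uint8)
m[:,:480]=cv2.resize(a[110:210,260:340],(480,600));m[:400,480:]=cv2.resize(b[110:235,210:310],(320,400))
cv2.imwrite('pics/m3.png',m)
E
```

```text
t 5.9 pos [ 0.6145 -0.076   0.1705] phi 100.4 q [-0.12  0.48  0.19  1.28 -0.    1.27] w 0.0094 gf 49.0 F [-0.3 -0.8 -0.8]
total mm tx,ty,tz [ 0.  35.1 16.5] yaw -0.001 dist 39
```

View pics/m3.png

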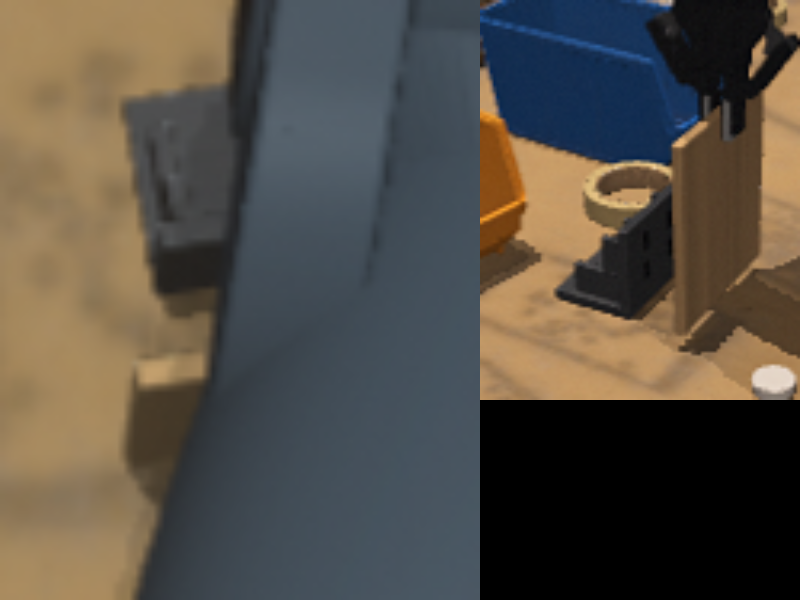

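The panel hangs upright, parallel to the plate's face. I advance and set it down 23 mm before the face.

Emit:
move_arm:
  increments:
    - {"grip": 1, "tx": 0, "ty": 15, "tz": 0, "yaw": 0}
    - {"grip": 1, "tx": 0, "ty": 15, "tz": 0, "yaw": 0}
    - {"grip": 1, "tx": 0, "ty": 5, "tz": 5, "yaw": 0}
    - {"grip": 1, "tx": 0, "ty": 0, "tz": 6, "yaw": 0}
    - {"grip": 1, "tx": 0, "ty": 0, "tz": 4, "yaw": 0}
    - {"grip": 1, "tx": 0, "ty": 0, "tz": 2, "yaw": 0}
    - {"grip": 1, "tx": 0, "ty": 0, "tz": 0, "yaw": 0}

```text
time: 6.88
ee_pos: [0.6493, -0.0697, 0.1544]
eef_rot: [0.0, 0.64, 0.769, 0.0]
wrist_force: [0.5, 1.2, -2.2]
grip_width: 0.0088
grip_force: 49.1
```

```bash
python3 g.py .649 -.0696 .154 100.5
```

```text
t 6.88 pos [ 0.6493 -0.0697  0.1544] phi 100.5 q [-0.11  0.56  0.27  1.29  0.    1.28] w 0.0088 gf 49.1 F [ 0.5  1.2 -2.2]
total mm tx,ty,tz [ 0.1 -0.3  0.4] yaw -0.0 dist 1
```

Emit:
move_arm:
  increments:
    - {"grip": 1, "tx": 0, "ty": 0, "tz": 1, "yaw": 0}
    - {"grip": 1, "tx": 0, "ty": 0, "tz": 0, "yaw": 0}

```text
time: 7.12
ee_pos: [0.6498, -0.0696, 0.154]
eef_rot: [0.0, 0.64, 0.769, 0.0]
wrist_force: [-0.6, -0.3, 5.4]
grip_width: 0.0088
grip_force: 50.2
```

Emit:
move_arm:
  increments:
    - {"grip": 1, "tx": 0, "ty": 0, "tz": 1, "yaw": 0}
    - {"grip": 1, "tx": 0, "ty": 0, "tz": 0, "yaw": 0}

```text
time: 7.38
ee_pos: [0.6502, -0.0696, 0.154]
eef_rot: [0.001, 0.64, 0.769, 0.001]
wrist_force: [-2.0, 1.4, 14.4]
grip_width: 0.0089
grip_force: 51.8
```

Bench contact is confirmed. I open the fingers partway, then walk the top forward.

Emit:
move_arm:
  increments:
    - {"grip": 0.2, "tx": 0, "ty": 0, "tz": -2, "yaw": 0}
    - {"grip": 0.2, "tx": 0, "ty": 0, "tz": 0, "yaw": 0}
    - {"grip": 0.2, "tx": 0, "ty": 0, "tz": 0, "yaw": 0}
    - {"grip": 0.2, "tx": 0, "ty": 0, "tz": 0, "yaw": 0}
    - {"grip": 0.2, "tx": 0, "ty": 5, "tz": 0, "yaw": 0}
    - {"grip": 0.2, "tx": 0, "ty": 5, "tz": 0, "yaw": 0}
    - {"grip": 0.2, "tx": 0, "ty": 5, "tz": 0, "yaw": 0}
    - {"grip": 0.2, "tx": 0, "ty": 5, "tz": 0, "yaw": 0}
    - {"grip": 0.2, "tx": 0, "ty": 5, "tz": 0, "yaw": 0}
    - {"grip": 0.2, "tx": 0, "ty": 5, "tz": 0, "yaw": 0}

```text
time: 8.62
ee_pos: [0.6793, -0.064, 0.1543]
eef_rot: [-0.0, 0.64, 0.769, -0.0]
wrist_force: [-1.1, -0.0, -0.5]
grip_width: 0.0343
grip_force: 0.0
```

Emit:
move_arm:
  increments:
    - {"grip": 0.2, "tx": 0, "ty": 5, "tz": 0, "yaw": 0}
    - {"grip": 0.2, "tx": 0, "ty": 5, "tz": 0, "yaw": 0}
    - {"grip": 0.2, "tx": 0, "ty": 4, "tz": 0, "yaw": 0}
    - {"grip": 0.2, "tx": 0, "ty": 0, "tz": 0, "yaw": 0}

```text
time: 9.12
ee_pos: [0.693, -0.0615, 0.1542]
eef_rot: [-0.0, 0.64, 0.769, -0.0]
wrist_force: [0.4, -0.6, -0.1]
grip_width: 0.0345
grip_force: 0.0
```

```bash
python3 g.py .704 -.06 .154 100.5; python3 - <<'E'
from h import *
a=cams.snapshot("scene");b=cams.snapshot("wrist")
m=np.zeros((400,800,3),np.uint8)
m[:,:400]=cv2.resize(a[130:230,210:310],(400,400));m[:300,400:]=cv2.resize(b,(400,300))
cv2.imwrite('pics/m4.png',m)
E
```

```text
t 9.12 pos [ 0.693  -0.0615  0.1542] phi 100.5 q [-0.09  0.66  0.45  1.36 -0.    1.3 ] w 0.0345 gf 0.0 F [ 0.4 -0.6 -0.1]
total mm tx,ty,tz [-0.5 11.1  0.2] yaw -0.0 dist 11
```

View pics/m4.png

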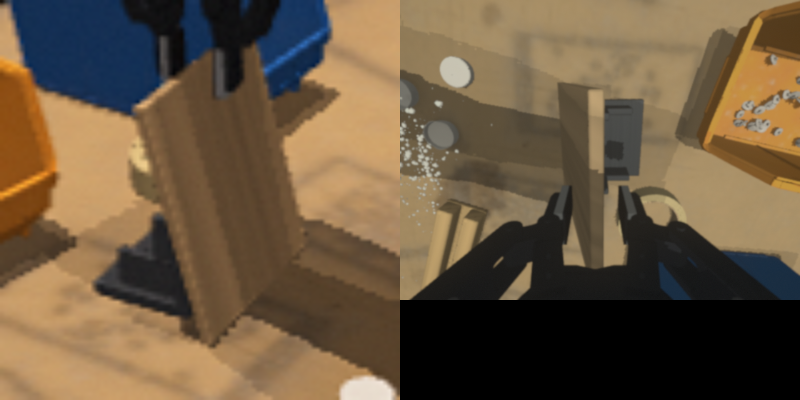

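The panel is tilting forward against the rear finger and the plate is undisturbed. I keep going to contact.

Emit:
move_arm:
  increments:
    - {"grip": 0.2, "tx": 0, "ty": 3, "tz": 0, "yaw": 0}
    - {"grip": 0.2, "tx": 0, "ty": 3, "tz": 0, "yaw": 0}
    - {"grip": 0.2, "tx": 0, "ty": 0, "tz": 0, "yaw": 0}

```text
time: 9.6
ee_pos: [0.6989, -0.0604, 0.1542]
eef_rot: [-0.0, 0.64, 0.769, -0.0]
wrist_force: [0.6, 0.2, 0.5]
grip_width: 0.0343
grip_force: 0.0
```

Emit:
move_arm:
  increments:
    - {"grip": 0.2, "tx": 0, "ty": 3, "tz": 0, "yaw": 0}
    - {"grip": 0.2, "tx": 0, "ty": 2, "tz": 0, "yaw": 0}
    - {"grip": 0.2, "tx": 0, "ty": 0, "tz": 0, "yaw": 0}
    - {"grip": 0.2, "tx": 0, "ty": 0, "tz": 0, "yaw": 0}

```text
time: 10.1
ee_pos: [0.7036, -0.0596, 0.1543]
eef_rot: [0.0, 0.64, 0.769, 0.0]
wrist_force: [0.5, -0.2, -0.1]
grip_width: 0.0345
grip_force: 0.0
```

```bash
python3 g.py .704 -.06 .154 100.5; python3 - <<'E'
from h import *
a=cams.snapshot("scene");b=cams.snapshot("wrist")
m=np.zeros((600,800,3),np.uint8)
m[:400,:400]=cv2.resize(a[130:230,210:310],(400,400));m[:,400:]=cv2.resize(b[80:380,150:350],(400,600))
cv2.imwrite('pics/m5.png',m)
E
```

```text
t 10.1 pos [ 0.7036 -0.0596  0.1543] phi 100.5 q [-0.08  0.69  0.49  1.38  0.    1.3 ] w 0.0345 gf 0.0 F [ 0.5 -0.2 -0.1]
total mm tx,ty,tz [-0.5  0.3  0.3] yaw -0.0 dist 1
```

View pics/m5.png

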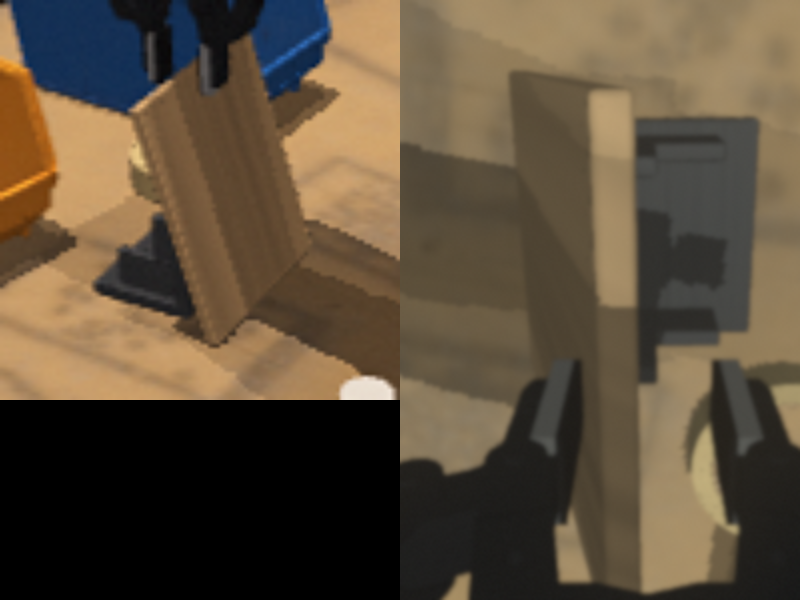

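The panel now rests on the plate. I withdraw straight up.

Emit:
move_arm:
  increments:
    - {"grip": 0.2, "tx": 0, "ty": 0, "tz": -8, "yaw": 0}
    - {"grip": 0.2, "tx": 0, "ty": 0, "tz": -15, "yaw": 0}
    - {"grip": 0.2, "tx": 0, "ty": 0, "tz": -20, "yaw": 0}
    - {"grip": 0.2, "tx": 0, "ty": 0, "tz": -20, "yaw": 0}
    - {"grip": -1, "tx": 0, "ty": -20, "tz": -20, "yaw": 0}
    - {"grip": -1, "tx": 0, "ty": -30, "tz": 0, "yaw": 0}
    - {"grip": -1, "tx": 0, "ty": -30, "tz": 0, "yaw": 0}
    - {"grip": -1, "tx": 0, "ty": -30, "tz": 0, "yaw": 0}
    - {"grip": -1, "tx": 0, "ty": -30, "tz": 0, "yaw": 0}
    - {"grip": -1, "tx": 0, "ty": -30, "tz": 0, "yaw": 0}
    - {"grip": -1, "tx": 0, "ty": -30, "tz": 0, "yaw": 0}
    - {"grip": -1, "tx": 0, "ty": 0, "tz": 0, "yaw": 0}

```text
time: 11.7
ee_pos: [0.5059, -0.0963, 0.2386]
eef_rot: [0.001, 0.64, 0.768, 0.0]
wrist_force: [1.1, -0.9, 0.4]
grip_width: 0.0856
grip_force: 0.0
```

```bash
python3 g.py .443 .255 .20 204.5; python3 - <<'E'
from h import *
a=cams.snapshot("scene");b=cams.snapshot("top");c=cams.snapshot("wrist")
m=np.zeros((600,800,3),np.uint8)
m[:400,:400]=cv2.resize(a[130:230,210:310],(400,400));m[:400,400:]=cv2.resize(b[100:200,260:360],(400,400));m[400:,:267]=cv2.resize(c,(267,200))
m[400:,400:600]=cv2.resize(b[160:260,100:200],(200,200))
cv2.imwrite('pics/m6.png',m)
E
```

```text
t 11.7 pos [ 0.5059 -0.0963  0.2386] phi 100.4 q [-0.19  0.24  0.02  1.35 -0.    1.2 ] w 0.0856 gf 0.0 F [ 1.1 -0.9  0.4]
total mm tx,ty,tz [356.9   1.8  38.6] yaw -1.816 dist 359
```

View pics/m6.png

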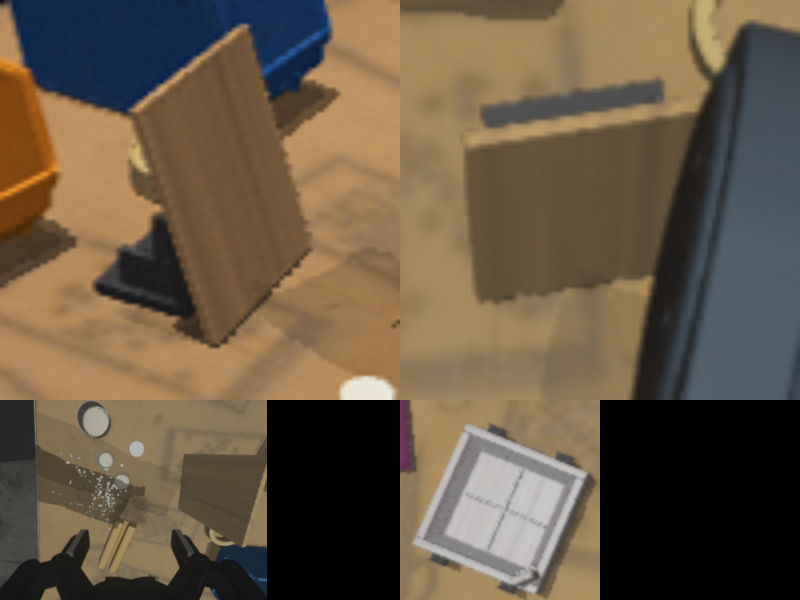

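The panel leans squarely on the plate, its rear-left top corner at (466,147) in the montage, and nothing else has moved. I turn the wrist to close across the ear's width and move towards it.

Emit:
move_arm:
  increments:
    - {"grip": -1, "tx": 0, "ty": 0, "tz": 0, "yaw": -0.1816}
    - {"grip": -1, "tx": 0, "ty": 0, "tz": 0, "yaw": -0.1816}
    - {"grip": -1, "tx": 0, "ty": 0, "tz": 0, "yaw": -0.1816}
    - {"grip": -1, "tx": 0, "ty": 0, "tz": 0, "yaw": -0.1816}
    - {"grip": -1, "tx": 0, "ty": 0, "tz": 0, "yaw": -0.1816}
    - {"grip": -1, "tx": 0, "ty": 0, "tz": 0, "yaw": -0.1816}
    - {"grip": -1, "tx": 0, "ty": 0, "tz": 0, "yaw": -0.1816}
    - {"grip": -1, "tx": 0, "ty": 0, "tz": 0, "yaw": -0.1816}
    - {"grip": -1, "tx": 0, "ty": 0, "tz": 0, "yaw": -0.1816}
    - {"grip": -1, "tx": 0, "ty": 0, "tz": 0, "yaw": -0.1816}
    - {"grip": -1, "tx": 0, "ty": 0, "tz": 0, "yaw": 0}

```text
time: 13.22
ee_pos: [0.5076, -0.0958, 0.2371]
eef_rot: [-0.0, -0.212, 0.977, 0.0]
wrist_force: [0.2, 0.9, -0.0]
grip_width: 0.0852
grip_force: 0.0
```

```bash
python3 g.py .443 .255 .20 204.5; python3 - <<'E'
from h import *
print(at_z("top",[(162.5,248.5),(156,250),(169,245)],.083).round(4), at_z("top",[(278.8,175)],0).round(4), at_z("top",[(276.3,136.8)],.175).round(4))
E
```

```text
t 13.22 pos [ 0.5076 -0.0958  0.2371] phi -155.5 q [-0.19  0.25  0.02  1.35  0.   -0.61] w 0.0852 gf 0.0 F [ 0.2  0.9 -0. ]
total mm tx,ty,tz [-86.7 346.   37.1] yaw -0.0 dist 359
[[0.4439 0.2542 0.083 ]
 [0.4403 0.268  0.083 ]
 [0.4519 0.2404 0.083 ]] [[0.6279 0.0041 0.    ]] [[0.6772 0.0135 0.175 ]]
```

Two estimates agree on the ear, and the panel's tilt comes out at about 0.27 rad. I move over the ear.

Emit:
move_arm:
  increments:
    - {"grip": -1, "tx": -10.8, "ty": 43.2, "tz": 0, "yaw": 0}
    - {"grip": -1, "tx": -10.8, "ty": 43.2, "tz": 0, "yaw": 0}
    - {"grip": -1, "tx": -10.8, "ty": 43.2, "tz": 0, "yaw": 0}
    - {"grip": -1, "tx": -10.8, "ty": 43.2, "tz": 0, "yaw": 0}
    - {"grip": -1, "tx": -10.8, "ty": 43.2, "tz": 0, "yaw": 0}
    - {"grip": -1, "tx": -10.8, "ty": 43.2, "tz": 5, "yaw": 0}
    - {"grip": -1, "tx": -10.8, "ty": 43.2, "tz": 15, "yaw": 0}
    - {"grip": -1, "tx": -10.8, "ty": 43.2, "tz": 15, "yaw": 0}
    - {"grip": -1, "tx": 0, "ty": 0, "tz": 0, "yaw": 0}

```text
time: 14.35
ee_pos: [0.4411, 0.2567, 0.201]
eef_rot: [-0.001, -0.212, 0.977, -0.0]
wrist_force: [-0.1, -0.1, -0.1]
grip_width: 0.0856
grip_force: 0.0
```

```bash
python3 g.py .4433 .2545 .058 204.5; python3 - <<'E'
from h import *
i=cams.camera_info("wrist");a=cams.snapshot("wrist")
y=np.radians(24.5);R=np.array([[np.cos(y),-np.sin(y)],[np.sin(y),np.cos(y)]])
q=np.array([(-.091,-.013),(-.091,.013),(-.081,.013),(-.081,-.013)])@R.T+[.5217,.2905]
P=proj("wrist",np.c_[q,[.083]*4],i)
cv2.polylines(a,[np.int32(P*16)],True,(0,0,255),1,cv2.LINE_AA,4)
q=np.array([(-.106,0),(0,.106),(.106,0),(0,-.106)])@R.T+[.5217,.2905]
cv2.polylines(a,[np.int32(proj("wrist",np.c_[q,[.049]*4],i)*16)],True,(255,0,0),1,cv2.LINE_AA,4)
cv2.imwrite('pics/w2.png',cv2.resize(a,(800,600)));print(P.round())
E
```

```text
t 14.35 pos [0.4411 0.2567 0.201 ] phi -155.5 q [ 0.53  0.24 -0.07  1.26  0.    0.1 ] w 0.0856 gf 0.0 F [-0.1 -0.1 -0.1]
total mm tx,ty,tz [ -1.1  -2.9 143. ] yaw -0.001 dist 143
[[255. 202.]
 [284. 202.]
 [284. 212.]
 [255. 212.]]
```

View pics/w2.png

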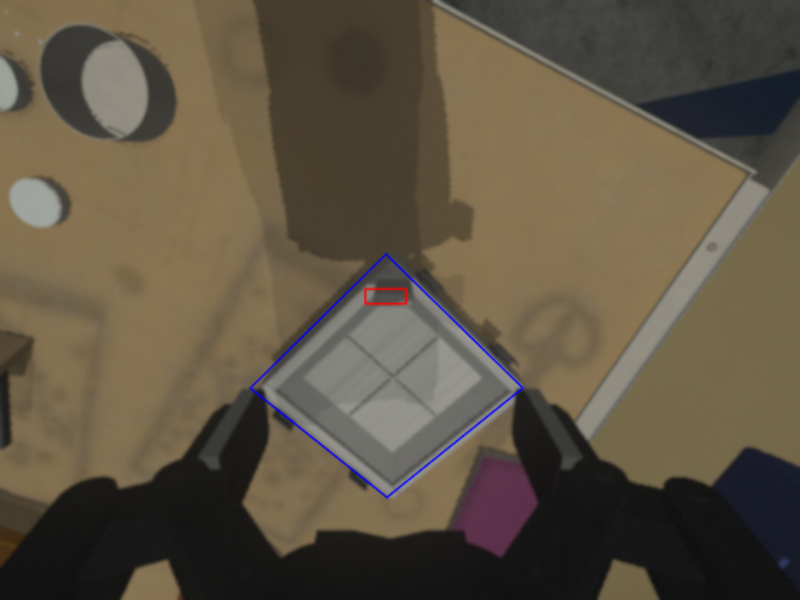

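The wrist view puts the ear at about (393,290) and the finger midline at about 391, so it's already centred along the closing axis. Descending.

Emit:
move_arm:
  increments:
    - {"grip": -1, "tx": -1, "ty": 0, "tz": 35, "yaw": 0}
    - {"grip": -1, "tx": 0, "ty": 0, "tz": 45, "yaw": 0}
    - {"grip": -1, "tx": 0, "ty": 0, "tz": 35, "yaw": 0}
    - {"grip": -1, "tx": 0, "ty": 0, "tz": 18, "yaw": 0}
    - {"grip": -1, "tx": 0, "ty": 0, "tz": 9, "yaw": 0}
    - {"grip": -1, "tx": 0, "ty": 0, "tz": 0, "yaw": 0}
    - {"grip": 0, "tx": 0, "ty": 0, "tz": 0, "yaw": 0}
    - {"grip": 0, "tx": 0, "ty": 0, "tz": 0, "yaw": 0}
    - {"grip": 0, "tx": 0, "ty": 0, "tz": 0, "yaw": 0}
  force: 40

```text
time: 15.52
ee_pos: [0.4431, 0.2549, 0.0607]
eef_rot: [0.0, -0.212, 0.977, 0.0]
wrist_force: [-0.2, -0.2, -0.7]
grip_width: 0.0427
grip_force: 0.0
```

Emit:
move_arm:
  increments:
    - {"grip": 0.3, "tx": 0, "ty": 0, "tz": 0, "yaw": 0}
    - {"grip": 1, "tx": 0, "ty": 0, "tz": 0, "yaw": 0}
    - {"grip": 1, "tx": 0, "ty": 0, "tz": 0, "yaw": 0}
    - {"grip": 1, "tx": 0, "ty": 0, "tz": 0, "yaw": 0}

```text
time: 16.02
ee_pos: [0.4428, 0.2553, 0.0608]
eef_rot: [0.0, -0.213, 0.977, 0.001]
wrist_force: [-3.8, 3.2, 7.6]
grip_width: 0.0252
grip_force: 39.3
```

```bash
python3 g.py .4433 .2545 .058 204.5
```

```text
t 16.02 pos [0.4428 0.2553 0.0608] phi -155.4 q [ 0.52  0.33 -0.32  0.92  0.    0.09] w 0.0252 gf 39.3 F [-3.8  3.2  7.6]
total mm tx,ty,tz [-0.1 -0.9  2.8] yaw 0.001 dist 3
```

The ear is gripped with a 25 mm opening. I now peel it, raising the ear corner along its hinge arc.

Emit:
move_arm:
  increments:
    - {"grip": 1, "tx": -1, "ty": 0, "tz": -5, "yaw": 0}
    - {"grip": 1, "tx": -1.1, "ty": 0, "tz": -6, "yaw": 0}
    - {"grip": 1, "tx": -1.3, "ty": 0, "tz": -6, "yaw": 0}
    - {"grip": 1, "tx": -1.4, "ty": 0, "tz": -6, "yaw": 0}
    - {"grip": 1, "tx": 0, "ty": 0, "tz": 0, "yaw": 0}
  force: 40

```text
time: 16.65
ee_pos: [0.4477, 0.2568, 0.0838]
eef_rot: [0.0, -0.212, 0.977, 0.0]
wrist_force: [-2.9, 0.1, -1.5]
grip_width: 0.025
grip_force: 39.6
```

```bash
python3 g.py .4433 .2545 .058 204.5
```

```text
t 16.65 pos [0.4477 0.2568 0.0838] phi -155.5 q [ 0.52  0.32 -0.27  0.97 -0.    0.09] w 0.025 gf 39.6 F [-2.9  0.1 -1.5]
total mm tx,ty,tz [ 5.  -0.3 25.8] yaw 0.001 dist 26
```

```bash
cat > tm.py <<'E'
from h import *
a=cv2.imread('pics/scene.png');b=cams.snapshot("scene")
y=np.radians(24.5);R=np.array([[np.cos(y),-np.sin(y)],[np.sin(y),np.cos(y)]]);c=np.array([.5217,.2905])
def m(q,z,n,h=9,s=22):
    w=c+R@np.array(q);u,v=proj("scene",[(w[0],w[1],z)])[0].round().astype(int)
    t=a[v-h:v+h+1,u-h:u+h+1];S=b[v-h-s:v+h+s+1,u-h-s:u+h+s+1]
    r=cv2.matchTemplate(S,t,cv2.TM_CCOEFF_NORMED);_,k,_,l=cv2.minMaxLoc(r)
    print(n,"shift px",l[0]-s,l[1]-s,"score",round(k,2),"px per +10mm z",(proj("scene",[(w[0],w[1],z+.01)])[0]-proj("scene",[(w[0],w[1],z)])[0]).round(1))
m((.104,0),.049,"far rim");m((0,.104),.049,"left rim");m((0,-.104),.049,"right rim");m((-.086,0),.083,"ear top",6);m((.106*.6,-.106*.4),.04,"tongue side");m((0,.1),.01,"stack low left",8)
E
python3 tm.py
```

```text
far rim shift px 0 0 score 0.87 px per +10mm z [-0.8 -3.4]
left rim shift px 0 -5 score 0.75 px per +10mm z [-0.7 -3.5]
right rim shift px -22 5 score 0.59 px per +10mm z [-0.3 -3.3]
ear top shift px 9 19 score 0.57 px per +10mm z [-0.2 -3.6]
tongue side shift px -1 -2 score 0.86 px per +10mm z [-0.6 -3.3]
stack low left shift px 1 0 score 0.89 px per +10mm z [-0.7 -3.3]
```

The far corner is unmoved, the side corner is up about 13 mm and the stack is still, so the tray is hinging as it should. I raise a little more and hold.

Emit:
move_arm:
  increments:
    - {"grip": 1, "tx": -1.6, "ty": 0, "tz": -6, "yaw": 0}
    - {"grip": 1, "tx": -1.8, "ty": 0, "tz": -6, "yaw": 0}
    - {"grip": 1, "tx": 0, "ty": 0, "tz": 0, "yaw": 0}
    - {"grip": 1, "tx": 0, "ty": 0, "tz": 0, "yaw": 0}
    - {"grip": 1, "tx": 0, "ty": 0, "tz": 0, "yaw": 0}
    - {"grip": 1, "tx": 0, "ty": 0, "tz": 0, "yaw": 0}

```text
time: 17.45
ee_pos: [0.4503, 0.2581, 0.0952]
eef_rot: [-0.0, -0.212, 0.977, -0.0]
wrist_force: [0.4, -0.4, -0.6]
grip_width: 0.0249
grip_force: 39.6
```

```bash
python3 g.py .4433 .2545 .058 204.5; python3 tm.py
```

```text
t 17.45 pos [0.4503 0.2581 0.0952] phi -155.5 q [ 0.52  0.32 -0.25  1.01 -0.    0.09] w 0.0249 gf 39.6 F [ 0.4 -0.4 -0.6]
total mm tx,ty,tz [ 7.8 -0.3 37.2] yaw 0.001 dist 38
far rim shift px -3 -5 score 0.79 px per +10mm z [-0.8 -3.4]
left rim shift px -2 -10 score 0.79 px per +10mm z [-0.7 -3.5]
right rim shift px -22 0 score 0.54 px per +10mm z [-0.3 -3.3]
ear top shift px 9 19 score 0.56 px per +10mm z [-0.2 -3.6]
tongue side shift px 0 -8 score 0.87 px per +10mm z [-0.6 -3.3]
stack low left shift px 1 0 score 0.88 px per +10mm z [-0.7 -3.3]
```

The far corner has lifted about 14 mm, because pad friction carried the tray rigidly. I lower the grip force so it can pivot back down onto the stack.

Emit:
move_arm:
  increments:
    - {"grip": 1, "tx": 0, "ty": 0, "tz": 0, "yaw": 0}
    - {"grip": 1, "tx": 0, "ty": 0, "tz": 0, "yaw": 0}
    - {"grip": 1, "tx": 0, "ty": 0, "tz": 0, "yaw": 0}
    - {"grip": 1, "tx": 0, "ty": 0, "tz": 0, "yaw": 0}
  force: 20

```text
time: 18.0
ee_pos: [0.4504, 0.2581, 0.0953]
eef_rot: [-0.0, -0.212, 0.977, -0.0]
wrist_force: [-0.7, 0.3, -1.1]
grip_width: 0.0247
grip_force: 39.6
```

```bash
python3 g.py .4433 .2545 .058 204.5; python3 tm.py
```

```text
t 18.0 pos [0.4504 0.2581 0.0953] phi -155.5 q [ 0.52  0.32 -0.25  1.01 -0.    0.09] w 0.0247 gf 39.6 F [-0.7  0.3 -1.1]
total mm tx,ty,tz [ 7.9 -0.3 37.3] yaw 0.001 dist 38
far rim shift px -3 -5 score 0.81 px per +10mm z [-0.8 -3.4]
left rim shift px -2 -10 score 0.8 px per +10mm z [-0.7 -3.5]
right rim shift px -22 0 score 0.54 px per +10mm z [-0.3 -3.3]
ear top shift px 9 19 score 0.57 px per +10mm z [-0.2 -3.6]
tongue side shift px -2 -7 score 0.86 px per +10mm z [-0.6 -3.3]
stack low left shift px 1 0 score 0.88 px per +10mm z [-0.7 -3.3]
```

Emit:
move_arm:
  increments:
    - {"grip": 1, "tx": 1.5, "ty": 0, "tz": 5, "yaw": 0}
    - {"grip": 1, "tx": 1.5, "ty": 0, "tz": 4, "yaw": 0}
    - {"grip": 0.6, "tx": 0, "ty": 0, "tz": 0, "yaw": 0}
    - {"grip": 0.6, "tx": 0, "ty": 0, "tz": 0, "yaw": 0}
  force: 20

```text
time: 18.55
ee_pos: [0.4476, 0.2569, 0.0864]
eef_rot: [-0.0, -0.212, 0.977, 0.0]
wrist_force: [-0.7, 0.2, -0.2]
grip_width: 0.025
grip_force: 39.8
```

```bash
python3 g.py .4433 .2545 .058 204.5; python3 tm.py
```

```text
t 18.55 pos [0.4476 0.2569 0.0864] phi -155.5 q [ 0.52  0.32 -0.27  0.98  0.    0.09] w 0.025 gf 39.8 F [-0.7  0.2 -0.2]
total mm tx,ty,tz [ 4.9 -0.4 28.4] yaw 0.001 dist 29
far rim shift px -1 -2 score 0.84 px per +10mm z [-0.8 -3.4]
left rim shift px 0 -7 score 0.75 px per +10mm z [-0.7 -3.5]
right rim shift px -2 -6 score 0.57 px per +10mm z [-0.3 -3.3]
ear top shift px 9 19 score 0.56 px per +10mm z [-0.2 -3.6]
tongue side shift px -1 -4 score 0.87 px per +10mm z [-0.6 -3.3]
stack low left shift px 1 0 score 0.9 px per +10mm z [-0.7 -3.3]
```

Emit:
move_arm:
  increments:
    - {"grip": 0.41, "tx": 0, "ty": 0, "tz": 0, "yaw": 0}
    - {"grip": 0.41, "tx": 0, "ty": 0, "tz": 0, "yaw": 0}
  force: 20

```text
time: 18.85
ee_pos: [0.4477, 0.2569, 0.0864]
eef_rot: [0.0, -0.212, 0.977, 0.0]
wrist_force: [-0.6, 0.0, -0.3]
grip_width: 0.0259
grip_force: 27.9
```

```bash
python3 g.py .4433 .2545 .058 204.5; python3 tm.py
```

```text
t 18.85 pos [0.4477 0.2569 0.0864] phi -155.5 q [ 0.52  0.32 -0.27  0.98  0.    0.09] w 0.0259 gf 27.9 F [-0.6  0.  -0.3]
total mm tx,ty,tz [ 5.  -0.4 28.4] yaw 0.001 dist 29
far rim shift px -1 -2 score 0.84 px per +10mm z [-0.8 -3.4]
left rim shift px 0 -7 score 0.75 px per +10mm z [-0.7 -3.5]
right rim shift px -22 3 score 0.58 px per +10mm z [-0.3 -3.3]
ear top shift px 9 19 score 0.57 px per +10mm z [-0.2 -3.6]
tongue side shift px 3 -6 score 0.88 px per +10mm z [-0.6 -3.3]
stack low left shift px 1 0 score 0.9 px per +10mm z [-0.7 -3.3]
```

Force follows the closure, so I can ease it off in small steps.

Emit:
move_arm:
  increments:
    - {"grip": 0.4, "tx": 0, "ty": 0, "tz": 0, "yaw": 0}
    - {"grip": 0.4, "tx": 0, "ty": 0, "tz": 0, "yaw": 0}

```text
time: 19.15
ee_pos: [0.4477, 0.2569, 0.0863]
eef_rot: [-0.0, -0.212, 0.977, 0.0]
wrist_force: [-0.3, 0.3, -0.7]
grip_width: 0.0257
grip_force: 14.8
```

```bash
python3 tm.py|head -2
```

```text
far rim shift px -1 -2 score 0.83 px per +10mm z [-0.8 -3.4]
left rim shift px 0 -7 score 0.75 px per +10mm z [-0.7 -3.5]
```

Emit:
move_arm:
  increments:
    - {"grip": 0.395, "tx": 0, "ty": 0, "tz": 0, "yaw": 0}
    - {"grip": 0.395, "tx": 0, "ty": 0, "tz": 0, "yaw": 0}

```text
time: 19.45
ee_pos: [0.4477, 0.2569, 0.0863]
eef_rot: [0.0, -0.212, 0.977, -0.0]
wrist_force: [-0.5, 0.2, 0.4]
grip_width: 0.0262
grip_force: 9.1
```

```bash
python3 tm.py|head -2
```

```text
far rim shift px -1 -2 score 0.84 px per +10mm z [-0.8 -3.4]
left rim shift px 0 -7 score 0.76 px per +10mm z [-0.7 -3.5]
```

Emit:
move_arm:
  increments:
    - {"grip": 0.391, "tx": 0, "ty": 0, "tz": 0, "yaw": 0}
    - {"grip": 0.391, "tx": 0, "ty": 0, "tz": 0, "yaw": 0}

```text
time: 19.75
ee_pos: [0.4477, 0.2569, 0.0863]
eef_rot: [-0.0, -0.212, 0.977, 0.0]
wrist_force: [-0.0, 0.0, -1.4]
grip_width: 0.0259
grip_force: 5.0
```

```bash
python3 tm.py|head -2
```

```text
far rim shift px -1 -2 score 0.84 px per +10mm z [-0.8 -3.4]
left rim shift px 0 -7 score 0.76 px per +10mm z [-0.7 -3.5]
```

Emit:
move_arm:
  increments:
    - {"grip": 0.391, "tx": -1.5, "ty": 0, "tz": -5, "yaw": 0}
    - {"grip": 0.391, "tx": 0, "ty": 0, "tz": 0, "yaw": 0}

```text
time: 20.05
ee_pos: [0.4494, 0.2577, 0.0918]
eef_rot: [0.0, -0.213, 0.977, 0.0]
wrist_force: [0.1, 0.2, -0.8]
grip_width: 0.0258
grip_force: 4.6
```

```bash
python3 tm.py|head -2
```

```text
far rim shift px -1 -2 score 0.8 px per +10mm z [-0.8 -3.4]
left rim shift px -1 -8 score 0.77 px per +10mm z [-0.7 -3.5]
```

It pivots now: the far corner stays while the side corner rises. I continue.

Emit:
move_arm:
  increments:
    - {"grip": 0.391, "tx": -1.6, "ty": 0, "tz": -5, "yaw": 0}
    - {"grip": 0.391, "tx": -1.7, "ty": 0, "tz": -5, "yaw": 0}
    - {"grip": 0.391, "tx": 0, "ty": 0, "tz": 0, "yaw": 0}
    - {"grip": 0.391, "tx": 0, "ty": 0, "tz": 0, "yaw": 0}

```text
time: 20.6
ee_pos: [0.4521, 0.2589, 0.1013]
eef_rot: [0.0, -0.212, 0.977, 0.0]
wrist_force: [-0.1, 0.4, -1.7]
grip_width: 0.0258
grip_force: 4.4
```

```bash
python3 tm.py
```

```text
far rim shift px -1 -2 score 0.76 px per +10mm z [-0.8 -3.4]
left rim shift px -2 -10 score 0.75 px per +10mm z [-0.7 -3.5]
right rim shift px -22 1 score 0.55 px per +10mm z [-0.3 -3.3]
ear top shift px 9 19 score 0.57 px per +10mm z [-0.2 -3.6]
tongue side shift px -8 -2 score 0.78 px per +10mm z [-0.6 -3.3]
stack low left shift px 1 0 score 0.89 px per +10mm z [-0.7 -3.3]
```

Emit:
move_arm:
  increments:
    - {"grip": 0.391, "tx": -1.8, "ty": 0, "tz": -5, "yaw": 0}
    - {"grip": 0.391, "tx": -1, "ty": 0, "tz": -3, "yaw": 0}
    - {"grip": 0.391, "tx": 0, "ty": 0, "tz": 0, "yaw": 0}
    - {"grip": 0.391, "tx": 0, "ty": 0, "tz": 0, "yaw": 0}

```text
time: 21.15
ee_pos: [0.4546, 0.26, 0.1093]
eef_rot: [0.0, -0.212, 0.977, 0.0]
wrist_force: [-0.0, -0.5, -1.5]
grip_width: 0.0259
grip_force: 4.2
```

```bash
python3 tm.py|head -2
```

```text
far rim shift px -1 -2 score 0.76 px per +10mm z [-0.8 -3.4]
left rim shift px -3 -12 score 0.72 px per +10mm z [-0.7 -3.5]
```

Emit:
move_arm:
  increments:
    - {"grip": 0.391, "tx": 0.3, "ty": 0, "tz": 3, "yaw": 0}
    - {"grip": 0.391, "tx": 0.3, "ty": 0, "tz": 3, "yaw": 0}
    - {"grip": 0.391, "tx": 0, "ty": 0, "tz": 0, "yaw": 0}
    - {"grip": 0.391, "tx": 0, "ty": 0, "tz": 0, "yaw": 0}

```text
time: 21.7
ee_pos: [0.4541, 0.2598, 0.1033]
eef_rot: [0.0, -0.212, 0.977, -0.0]
wrist_force: [0.3, -0.0, -1.4]
grip_width: 0.0258
grip_force: 3.6
```

```bash
python3 tm.py; python3 g.py .45 .258 .15 204.5
```

```text
far rim shift px -2 -3 score 0.72 px per +10mm z [-0.8 -3.4]
left rim shift px -3 -11 score 0.73 px per +10mm z [-0.7 -3.5]
right rim shift px -21 0 score 0.52 px per +10mm z [-0.3 -3.3]
ear top shift px 9 19 score 0.57 px per +10mm z [-0.2 -3.6]
tongue side shift px -9 -2 score 0.76 px per +10mm z [-0.6 -3.3]
stack low left shift px 1 0 score 0.87 px per +10mm z [-0.7 -3.3]
t 21.75 pos [0.4541 0.2598 0.1033] phi -155.5 q [ 0.52  0.32 -0.22  1.03  0.    0.09] w 0.0262 gf 3.6 F [-0.1  0.3 -0.8]
total mm tx,ty,tz [  4.4   0.1 -46.7] yaw 0.001 dist 47
```

Lowering reduced the tilt without dropping the far corner, so it's resting on the stack with the tray about 0.2 rad tilted. I bring it closer to level, clamp hard and lift.

Emit:
move_arm:
  increments:
    - {"grip": 0.391, "tx": 1.7, "ty": 0, "tz": 5, "yaw": 0}
    - {"grip": 0.391, "tx": 1.6, "ty": 0, "tz": 5, "yaw": 0}
    - {"grip": 1, "tx": 0, "ty": 0, "tz": 0, "yaw": 0}
    - {"grip": 1, "tx": 0, "ty": 0, "tz": 0, "yaw": 0}
    - {"grip": 1, "tx": 0, "ty": 0, "tz": 0, "yaw": 0}
  force: 110

```text
time: 22.38
ee_pos: [0.4511, 0.2584, 0.0934]
eef_rot: [0.0, -0.212, 0.977, -0.0]
wrist_force: [-0.4, -0.6, 0.1]
grip_width: 0.0233
grip_force: 107.9
```

```bash
python3 tm.py|head -2
```

```text
far rim shift px -2 -3 score 0.79 px per +10mm z [-0.8 -3.4]
left rim shift px -2 -9 score 0.75 px per +10mm z [-0.7 -3.5]
```

Emit:
move_arm:
  increments:
    - {"grip": 1, "tx": 0, "ty": 0, "tz": -4, "yaw": 0}
    - {"grip": 1, "tx": 0, "ty": 0, "tz": -5, "yaw": 0}
    - {"grip": 1, "tx": 0, "ty": 0, "tz": -5, "yaw": 0}
    - {"grip": 1, "tx": 0, "ty": 0, "tz": -5, "yaw": 0}
    - {"grip": 1, "tx": 0, "ty": 0, "tz": 0, "yaw": 0}

```text
time: 23.05
ee_pos: [0.4513, 0.2586, 0.1127]
eef_rot: [0.0, -0.212, 0.977, 0.0]
wrist_force: [0.5, 0.2, -2.1]
grip_width: 0.0238
grip_force: 108.0
```

```bash
python3 tm.py; python3 g.py .45 .258 .15 204.5
```

```text
far rim shift px -3 -9 score 0.72 px per +10mm z [-0.8 -3.4]
left rim shift px -3 -15 score 0.75 px per +10mm z [-0.7 -3.5]
right rim shift px -22 -5 score 0.59 px per +10mm z [-0.3 -3.3]
ear top shift px 9 19 score 0.56 px per +10mm z [-0.2 -3.6]
tongue side shift px -11 -7 score 0.82 px per +10mm z [-0.6 -3.3]
stack low left shift px 1 0 score 0.86 px per +10mm z [-0.7 -3.3]
t 23.1 pos [0.4511 0.2584 0.1125] phi -155.5 q [ 0.52  0.31 -0.22  1.05 -0.    0.09] w 0.0234 gf 108.0 F [-0.2  0.3 -1.5]
total mm tx,ty,tz [  1.2   0.1 -37.5] yaw 0.001 dist 38
```

Clean lift: the tray is rigid in the grip at about 0.17 rad and the stack is unmoved. Up, then across.

Emit:
move_arm:
  increments:
    - {"grip": 1, "tx": 0, "ty": 0, "tz": -10, "yaw": 0}
    - {"grip": 1, "tx": 0, "ty": 0, "tz": -15, "yaw": 0}
    - {"grip": 1, "tx": 0, "ty": 0, "tz": -15, "yaw": 0}
    - {"grip": 1, "tx": 0, "ty": 0, "tz": -15, "yaw": 0}
    - {"grip": 1, "tx": 0, "ty": 0, "tz": -15, "yaw": 0}
    - {"grip": 1, "tx": 0, "ty": 0, "tz": -12, "yaw": 0}
    - {"grip": 1, "tx": 0, "ty": 0, "tz": -5, "yaw": 0}
    - {"grip": 1, "tx": 0, "ty": 0, "tz": 0, "yaw": 0}

```text
time: 24.1
ee_pos: [0.4511, 0.2585, 0.1994]
eef_rot: [0.0, -0.212, 0.977, 0.0]
wrist_force: [0.2, 0.0, -1.3]
grip_width: 0.0238
grip_force: 108.0
```

```bash
python3 g.py .412 -.135 .20 204.5
```

```text
t 24.1 pos [0.4511 0.2585 0.1994] phi -155.5 q [ 0.52  0.26 -0.05  1.26  0.    0.09] w 0.0238 gf 108.0 F [ 0.2  0.  -1.3]
total mm tx,ty,tz [ 199.  -341.7   -0.6] yaw 0.001 dist 395
```

Emit:
move_arm:
  increments:
    - {"grip": 1, "tx": 6, "ty": -10, "tz": 0, "yaw": 0}
    - {"grip": 1, "tx": 11, "ty": -19, "tz": 0, "yaw": 0}
    - {"grip": 1, "tx": 16, "ty": -27, "tz": 0, "yaw": 0}
    - {"grip": 1, "tx": 18, "ty": -31, "tz": 0, "yaw": 0}
    - {"grip": 1, "tx": 18, "ty": -31, "tz": 0, "yaw": 0}
    - {"grip": 1, "tx": 18, "ty": -31, "tz": 0, "yaw": 0}
    - {"grip": 1, "tx": 18, "ty": -31, "tz": 0, "yaw": 0}
    - {"grip": 1, "tx": 18, "ty": -31, "tz": 0, "yaw": 0}
    - {"grip": 1, "tx": 18, "ty": -31, "tz": 0, "yaw": 0}
    - {"grip": 1, "tx": 18, "ty": -31, "tz": 0, "yaw": 0}
    - {"grip": 1, "tx": 16, "ty": -27, "tz": 0, "yaw": 0}
    - {"grip": 1, "tx": 12, "ty": -21, "tz": 0, "yaw": 0}

```text
time: 25.6
ee_pos: [0.4128, -0.1133, 0.1992]
eef_rot: [-0.0, -0.212, 0.977, -0.0]
wrist_force: [-0.4, -0.2, -2.5]
grip_width: 0.0231
grip_force: 108.1
```

Emit:
move_arm:
  increments:
    - {"grip": 1, "tx": 8, "ty": -13, "tz": 0, "yaw": 0}
    - {"grip": 1, "tx": 4, "ty": -7, "tz": 0, "yaw": 0}
    - {"grip": 1, "tx": 0, "ty": 0, "tz": 0, "yaw": 0}
    - {"grip": 1, "tx": 0, "ty": 0, "tz": 0, "yaw": 0}
    - {"grip": 1, "tx": 0, "ty": 0, "tz": 0, "yaw": 0}
    - {"grip": 1, "tx": 0, "ty": 0, "tz": 0, "yaw": 0}

```text
time: 26.35
ee_pos: [0.4117, -0.1341, 0.1993]
eef_rot: [-0.0, -0.213, 0.977, 0.0]
wrist_force: [-0.0, 0.7, -1.7]
grip_width: 0.0229
grip_force: 108.1
```

```bash
python3 g.py .412 -.135 .20 204.5; python3 - <<'E'
from h import *
# tray tilt check: fit bright tray outline in scene view against model at several tilts
b=cams.snapshot("scene");cv2.imwrite('pics/end.png',b)
a=cv2.imread('pics/scene.png')
hsv=cv2.cvtColor(b,cv2.COLOR_BGR2HSV);d=cv2.absdiff(a,b).max(2)
m=((hsv[...,1]<60)&(hsv[...,2]>95)&(d>15)).astype(np.uint8)
k,l,s,c=cv2.connectedComponentsWithStats(m);print(s[1:][s[1:,4]>150],)
o=get_obs();p=np.array(o['ee_pos'])
y=np.radians(24.5)
piv=p+[0,0,.0145]  # ear point (-86,0,44) approx at the pads
for t in (0,.1,.17,.25,.35):
    def W(q):
        q=np.array(q)-[-.086,0,.0513];x=np.cos(t)*q[0]+np.sin(t)*q[2];z=-np.sin(t)*q[0]+np.cos(t)*q[2]
        return piv+[x*np.cos(y)-q[1]*np.sin(y),x*np.sin(y)+q[1]*np.cos(y),z]
    P=proj("scene",[W(v) for v in((.106,0,.025),(0,.106,.025),(0,-.106,.025),(-.106,0,.025),(.0,0,0))]).round();print(t,P.tolist())
    M=np.zeros_like(m);cv2.fillPoly(M,[P[[0,1,3,2]].astype(np.int32)],1);print("iou",round((M&m).sum()/max(1,(M|m)[60:260,150:420].sum()),3),"mid z",W((0,0,0)).round(3))
# stack / panel unchanged?
def mt(u,v,h=9,s=6,ref=a):
    r=cv2.matchTemplate(b[v-h-s:v+h+s+1,u-h-s:u+h+s+1],ref[v-h:v+h+1,u-h:u+h+1],cv2.TM_CCOEFF_NORMED);_,k,_,l=cv2.minMaxLoc(r);return l[0]-s,l[1]-s,round(k,2)
print("stack",mt(192,330),"plate rear",mt(242,201),"tin",mt(326,248,12),"panel bottom shift vs m6 n/a")
E
```

```text
t 26.35 pos [ 0.4117 -0.1341  0.1993] phi -155.4 q [-0.31  0.08 -0.27  1.22  0.   -0.74] w 0.0229 gf 108.1 F [-0.   0.7 -1.7]
total mm tx,ty,tz [ 0.1 -1.  -0.7] yaw 0.001 dist 1
[[ 291  145   72   41 1494]
 [ 168  251   94   60 1109]
 [ 402  293   32   57  729]
 [ 485  380   39   22  378]]
0 [[288.0, 153.0], [323.0, 178.0], [335.0, 140.0], [372.0, 162.0], [329.0, 166.0]]
iou 0.447 mid z [ 0.49  -0.099  0.163]
0.1 [[290.0, 160.0], [324.0, 181.0], [335.0, 143.0], [373.0, 161.0], [331.0, 169.0]]
iou 0.568 mid z [ 0.485 -0.101  0.154]
0.17 [[291.0, 164.0], [325.0, 183.0], [336.0, 145.0], [374.0, 161.0], [332.0, 171.0]]
iou 0.669 mid z [ 0.481 -0.103  0.149]
0.25 [[293.0, 169.0], [327.0, 186.0], [337.0, 147.0], [375.0, 160.0], [334.0, 173.0]]
iou 0.566 mid z [ 0.476 -0.105  0.143]
0.35 [[296.0, 176.0], [329.0, 189.0], [339.0, 150.0], [375.0, 159.0], [337.0, 176.0]]
iou 0.427 mid z [ 0.469 -0.108  0.136]
stack (1, 0, 0.94) plate rear (0, 0, 0.99) tin (0, 0, 0.99) panel bottom shift vs m6 n/a
```

The tray fits a tilt of about 0.17 rad best, with its centre at (0.481, -0.103, 0.149). The stack, plate and tin are where they were. I hand in.

```bash
python3 -c "
from workcell import manip;print(manip.finish_job())"
```

```text
the job is handed in; nothing more can be done
None
```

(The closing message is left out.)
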